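# Press the push nut home on the reading glass

### The arm

A 7-joint arm with a two-finger parallel gripper is mounted at the origin on the work surface. World frame = base frame: x ahead of the robot, y to its left, z up, the work surface at z = 0. Lengths are in m, angles in rad, forces in N, time in s.
With the tool pointing down it reaches from about 0.4 to 0.9 m from the base axis. Payload 5.6 kg.
Tool frame: the origin (TCP) lies midway between the tips of the shut fingers; the grasp point (between the pads) lies 19 mm behind it; y points along the fingers, z is the direction in which the jaws open and shut, and the axes are right-handed (so a half turn about y gives the same grasp; the last joint's range is limited). The gripper opens to 92 mm and grips with 3 to 60 N. Pads are 20 mm wide; open, the fingers measure 128 mm over their backs; the gripper's body (75 mm by 189 mm) begins 69 mm behind the grasp point.
Start: joints at [-1.154, 0.468, -0.012, 1.603, 0.006, 1.071, -0.056], TCP at [0.288, 0.582, 0.215] pointing down, gripper open.
Joint ranges: [-2.53, 2.53], [-0.31, 2.02], [-1.57, 1.55], [0.28, 2.44], [-1.29, 4.43], [0.15, 1.84], [-2.92, 2.92]. Speed limits (rad/s): [2.57, 2.57, 3.14, 3.14, 3.14, 3.14, 3.14].

### API

Orientations are given as a 3x3 rotation matrix whose columns are the frame's x, y, z axes.
In Python, from station import env, effector, solver, viewer, workorder, search_frame, tip_of gives the robot as it stands. Calls block until the motion is done:
- env.reach(position, orientation): joint-space move of the TCP to a pose.
- env.movel(position, frame=None, rate=0.15): straight line of the TCP; frame=None keeps the orientation; rate is the mean speed in m/s.
- env.goto_joints(angles): joint-space move.
- effector.release() and effector.grasp(squeeze=None): open the fingers fully, or close them until they stop; squeeze is the grip in N (None keeps the last).
- env.pause(seconds).
- solver.inverse_kinematics(position, orientation): joint angles nearest the present ones, or None.
- env.sense(): the state.
- viewer.read_camera(name): name is "scene" or "side" or "wrist"; returns (picture, depth): 480x640x3 uint8, red, green, blue; 480x640 float32, m along the optical axis (not along the pixel's ray), 0 where there is no reading.
- viewer.camera_info(name): a dict with "intrinsics" (3x3 intrinsics, pixels), "dist_coeffs" ([k1, k2, p1, p2, k3] as OpenCV has them; the pictures are not rectified), "eye" and "rotation" of the camera in the world; the wrist camera has in their place "T_tool_cam" (4x4, takes a point from camera to tool coordinates, whose origin is the TCP and whose axes are the tool frame's). Camera axes: x right, y up, looking along -z (the intrinsics and any distortion apply to the point x, -y, -z); pixel columns grow to the right and rows downward; lengths in m; the calibration is good to about 2 mm. A picture is of the moment at which its call begins: read the wrist's pose just before it. camera_info takes no time and is no camera call.
A pose or a line that the arm cannot do raises env.PlanningError and nothing moves.
- workorder.finish_job(): hands the job in, once; it reports no verdict.
Trained networks look in the newest picture that a camera, given by its name, has taken for a name from the list of things; names that differ only in an ending like _2 or _b are one class to them, and where a whole thing is asked for, a point or a joint stands for the part that bears it (a point fixed in the world has none). Each returns a list of dicts, best first, with "score" (0 to 1); they miss things now and then, are a little off and sometimes report something else, mostly with a low value. They report only what shows in the picture. A call takes as long as a camera call.
- search_frame(camera, name): "at" ([x, y, z] in m, in world coordinates, good to about 4 mm: the middle of the surface that is visible of it).
- tip_of(camera, name): "at" ([x, y, z] in m, in world coordinates, good to about 4 mm: a listed point, or the origin of a listed thing).
The state is a dict: "t": time; "joint_positions": joint angles; "joint_velocities": joint speeds; "tau": joint torques, N m; "ee_pos": TCP position; "tcp_rot": TCP orientation; "wrist_force": force on the tool from outside, world axes, zero at the start; "moment": the same for the moment, N m; "gripper_width": finger opening in m.
Only numpy, scipy, OpenCV 4.12 (cv2) and the standard library are available. Lean on these libraries where they do the work, as an engineer would, in place of code of your own. Each camera call takes 0.05 s, during which the arm holds its last target.

### The job

The reading glass is back on its pivot pin and its foot sits in the slide of the lever press. Set the toothed push nut from the cork pad on the top of the pin, push the slide in under the plunger until it stops, then press the lever down until the nut has gone right down onto the eye of the glass and bites tight: feel for the firm stop and bear on it steadily, but do not crush the nut. Let the lever come back up, let go, and leave the glass itself and the other things on the desk untouched.

Things in the scene. Friction and masses are not known exactly. Their poses are not given: they have to be found in the camera images.
- nut: Bright steel push nut: round barrel 20 mm across, 10 mm high, about 24 g, lying flat on the pad. 9.4 mm bore; four sprung teeth near its top lean up and inwards to a 6.4 mm opening. Origin: centre of its underside, z up. Put over the pin it drops until the teeth catch on the pin's round end, underside 8.6 mm below the tip; it then stands there by itself.
- pad: Fixed cork pad, 90 x 70 x 4 mm, on which the nut lies. Origin: centre of its underside.
- press: Fixed cast-iron lever press, 230 mm high. Origin: on the desk, under the plunger's axis. Its x axis points from the handle to the column, y along the slide's way out, z up. The head (46 mm wide, z 124 to 220 mm) stands over the origin and the column behind it at x 65 to 110 mm; it is open to both sides and to the front.
- slide (a joint): Slide of the press, m: 0 is home against its stop, with the pin right under the plunger; it grows as the slide stands out along the press's y axis (starts 100 to 130 mm out). Sliding friction about 3 N, stays where it is left.
- slide_knob (a point): Top centre of the black upright knob on the slide (20 mm across, 44 mm tall, standing at desk height 46 to 90 mm), 85 mm from the pin on the outer (press +y) side. Push it along the press's -y axis; clear space on its outer side above 48 mm over the desk.
- pin_tip (a point): Tip of the upright plain steel pivot pin on the slide: 8 mm thick, round-ended, 16 mm high above the flat top of the eye of the glass (tip 88 mm above the desk). When the nut is fully home its underside is 16 mm below this point.
- reading_glass: Silver-rimmed reading glass carried by the slide, level; its eye (24 mm across, 8 mm thick, top 16 mm below the pin's tip) is around the pin and the 75 mm lens lies 91 mm from the pin on the handle side (press -x). Its origin has no meaning of its own: it is 88 mm straight below the pin's tip. Not to be pressed or knocked.
- plunger: Brass plunger, 19 mm thick, moves straight down 60 mm per rad of the lever. Its hollow nose (12 mm bore, into which the pin rises) is threaded on and set out 0 to 6 mm, differently each time and not measured, so its face stands 3 to 9 mm over the top of the nut on the pin. Origin: on the axis, where the face would be with the nose fully screwed in (98.4 mm above the desk when up).
- lever (a joint): Lever angle, rad: 0 is up (a return spring holds it there and brings it back when let go); grows as the handle is pressed down, at most 0.42. By the setting of the nose, the plunger meets the nut somewhere from 0.05 to 0.15 and the nut meets the eye somewhere from 0.17 to 0.29. The hinge lies across the press, 205 mm above the desk, 60 mm behind the plunger's axis.
- handle (a point): Top of the dark wooden grip of the curved handle, at its middle: round bar 24 mm thick, 98 mm long, along the press's x and nearly level, 270 mm above the desk when up, 40 to 75 mm lower at the stop. Press straight down here (leverage 4): the spring gives 2 to 3 N, the sliding nut 5 to 8 N in all, then a firm stop (1 to 2 N more per mm); bear on it with 14 to 17 N in all for half a second. Beyond 19 N the nut is crushed.
- can: Olive tin collecting can, 77 mm across, 113 mm tall. Origin: centre of its underside. Leave alone.
- relaxing_dish: Lidded ground glass relaxing dish, 106 mm across, 72 mm tall. Origin: centre of its underside. Leave alone.
- crucible: White porcelain crucible, 48 mm across, 36 mm tall. Origin: centre of its underside. Leave alone.
- setting_board: Cherry setting board, 110 x 300 x 21 mm, long side along its y. Origin: centre of its underside. Leave alone.

How it is judged:
On the way, in this order (a step that is already met when the one before it is completed fails the run):
1. The push nut stands on the pin's round end, over the pin, let go, with the slide still out (horizontal distance between nut and pin_tip below 0.002 m and z of nut in the frame of pin_tip between -0.0115 and -0.006 m and angle between the z axis of nut and the z axis of pin_tip, either way round below 0.3 rad and contact force between nut and the fingers below 0.1 N and value of joint slide above 0.05 m), for 0.2 s.
2. The slide is home against its stop, the nut still on the pin (horizontal distance between nut and pin_tip below 0.002 m and z of nut in the frame of pin_tip below -0.006 m and angle between the z axis of nut and the z axis of pin_tip, either way round below 0.3 rad and value of joint slide below 0.003 m), for 0.2 s.
3. The plunger bears on the nut, down on the eye, and presses it on the eye with more than 22 N, for 0.2 s (horizontal distance between nut and pin_tip below 0.002 m and z of nut in the frame of pin_tip below -0.0145 m and angle between the z axis of nut and the z axis of pin_tip, either way round below 0.06 rad and contact force between plunger and nut above 22 N and contact force between nut and reading_glass above 22 N), for 0.2 s.
At the end, for the whole second after the job is handed in: The nut is fully home on the pin (underside within 1.5 mm of the eye, within 2 mm of the pin's axis, square to it within 0.06 rad) and at rest, the slide within 3 mm of its stop, the lever back up (below 0.03 rad) (horizontal distance between nut and pin_tip below 0.002 m and z of nut in the frame of pin_tip below -0.0145 m and angle between the z axis of nut and the z axis of pin_tip, either way round below 0.06 rad and value of joint slide below 0.003 m and value of joint lever below 0.03 rad and linear speed of nut below 0.01 m/s and contact force between nut and the fingers below 0.1 N); the robot touches nothing.
It fails at once if The nut is crushed: the plunger bears on it with more than 66 N (contact force between plunger and nut above 66 N).
It fails at once if The robot pushes on the reading glass with more than 4 N (contact force between reading_glass and the fingers above 4 N or contact force between reading_glass and the arm above 4 N).
It fails at once if The can, the relaxing dish, the crucible or the setting board is moved more than 15 mm or tipped (distance of any of can, relaxing_dish, crucible, setting_board from where it was at the start of the episode above 0.015 m or angle between any of can, relaxing_dish, crucible, setting_board's own z axis and vertical above 0.15 rad).
It also fails if it takes over 72 s, if anything falls off the work surface, if the arm or the gripper's body presses on something with over 40 N, if the wrist force passes 120 N, or if a joint passes its speed limit or range.

## Working session

There is one attempt and no reset: what is moved stays moved. The work goes in short steps, each a Python script; the robot and the scene stay as the last script left them, time stands still between calls to the robot, and variables do not carry over. Pictures are saved under pics/ and viewed, and the job is handed in when it is done.

```bash
ls; mkdir -p pics
python3 - <<'E'
from station import env, effector, solver, viewer, workorder, search_frame, tip_of
import cv2,numpy as np
s=env.sense(); print(s['t'],s['ee_pos'],s['tcp_rot'],s['wrist_force'],s['gripper_width'])
for c in ['scene','side','wrist']:
    p,d=viewer.read_camera(c); cv2.imwrite(f'pics/{c}0.png',p[:,:,::-1]); np.save(f'/tmp/{c}0.npy',d)
    print(c,viewer.camera_info(c))
for c in ['scene','side']:
    for n in ['nut','pin_tip','slide_knob','handle','press','plunger','pad']:
        print(c,n,[(np.round(r['at'],4),round(r['score'],2)) for r in tip_of(c,n)[:2]])
print(env.sense()['t'])
E
```

```text
pics
0.0 [0.28827148 0.58191445 0.21363168] [[ 8.96106342e-01 -6.46554658e-04  4.43838940e-01]
 [-4.43839379e-01 -1.68944449e-03  8.96104766e-01]
 [ 1.70460543e-04 -9.99998364e-01 -1.80088834e-03]] [ 0.48697684 -0.42283158  0.18168418] 0.0921649764991589
scene {'intrinsics': array([[440.1653061 ,   0.        , 316.02649157],
       [  0.        , 440.1653061 , 236.35753274],
       [  0.        ,   0.        ,   1.        ]]), 'dist_coeffs': array([0.01162815, 0.        , 0.        , 0.        , 0.        ]), 'eye': array([1.2755387 , 0.08399567, 0.8278324 ]), 'rotation': array([[-0.08060174, -0.66632491,  0.74129244],
       [ 0.99650474, -0.07024473,  0.0452105 ],
       [ 0.021947  ,  0.74234547,  0.66965777]])}
side {'intrinsics': array([[583.6983329 ,   0.        , 314.74268267],
       [  0.        , 583.6983329 , 233.9383848 ],
       [  0.        ,   0.        ,   1.        ]]), 'dist_coeffs': array([-0.08211021,  0.        ,  0.        ,  0.        ,  0.        ]), 'eye': array([-0.33323906,  0.87348386,  1.1802449 ]), 'rotation': array([[-6.93066699e-01,  4.59705392e-01, -5
[... 1000 characters left out ...]
 -0.121 ,  0.2731]), 0.87)]
scene press [(array([ 6.393e-01, -1.217e-01, -3.000e-04]), 0.86)]
scene plunger []
scene pad [(array([ 0.4853,  0.3073, -0.0025]), 0.73)]
side nut [(array([ 4.843e-01,  3.176e-01, -3.000e-04]), 0.5)]
side pin_tip [(array([0.6348, 0.0145, 0.0892]), 0.73), (array([ 0.5053,  0.463 , -0.0012]), 0.33)]
side slide_knob [(array([0.6309, 0.0977, 0.0907]), 0.56)]
side handle [(array([ 0.4651, -0.1246,  0.2711]), 0.86), (array([ 0.4785,  0.3079, -0.0044]), 0.18)]
side press [(array([ 0.6431, -0.1143,  0.0014]), 0.9)]
side plunger [(array([ 0.6392, -0.1178,  0.0979]), 0.39)]
side pad [(array([ 0.4772,  0.3065, -0.0007]), 0.65), (array([ 0.5062,  0.4638, -0.0011]), 0.4)]
0.85
```

View pics/scene0.png

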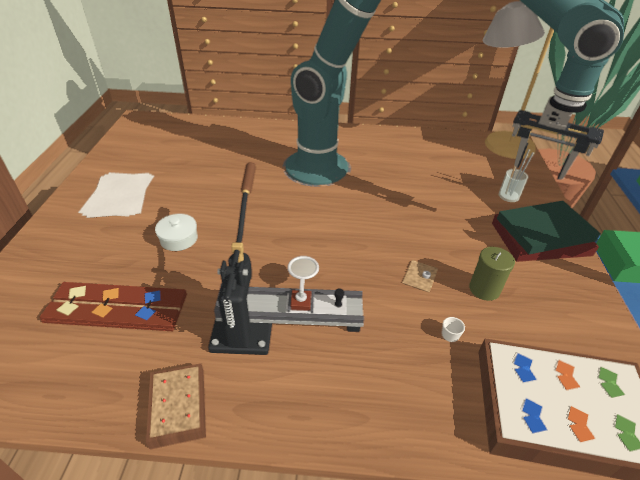

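View pics/side0.png

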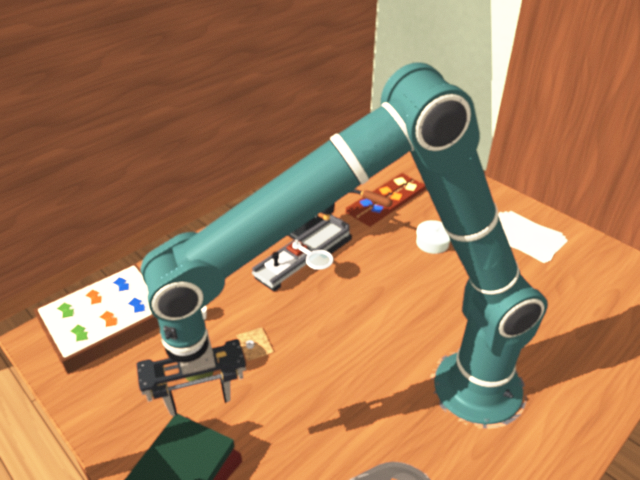

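View pics/wrist0.png

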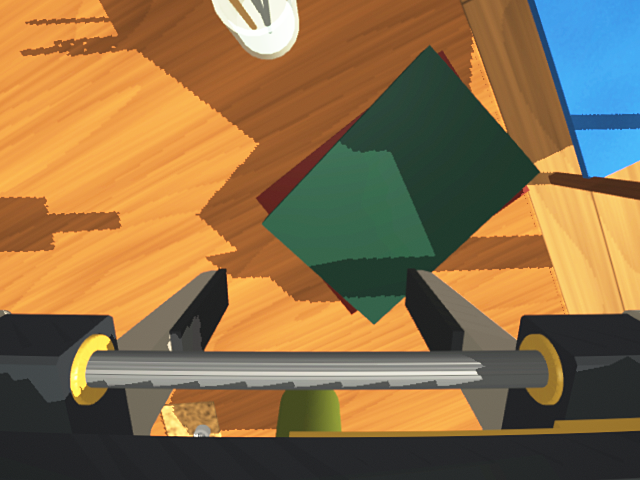

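```bash
cat > h.py <<'E'
from station import env, effector, solver, viewer, workorder, search_frame, tip_of
import cv2,numpy as np
R=np.array([[0,0,1.],[-1,0,0],[0,-1,0]])
def shot(c,fn):
    s=env.sense(); p,d=viewer.read_camera(c); cv2.imwrite(f'pics/{fn}.png',p[:,:,::-1])
    np.savez(f'/tmp/{fn}.npz',p=p,d=d,pos=s['ee_pos'],rot=s['tcp_rot']); return p,d,s
def ray(fn,u,v,z):
    "world point on plane z of wrist pixel"
    f=np.load(f'/tmp/{fn}.npz'); i=viewer.camera_info('wrist')
    x,y=cv2.undistortPoints(np.array([[[u,v]]],float),i['intrinsics'],i['dist_coeffs'])[0,0]
    T=i['T_tool_cam']; dr=f['rot']@T[:3,:3]@np.array([x,-y,-1]); o=f['pos']+f['rot']@T[:3,3]
    return o+dr*(z-o[2])/dr[2]
def proj(fn,P):
    f=np.load(f'/tmp/{fn}.npz'); i=viewer.camera_info('wrist'); T=i['T_tool_cam']
    q=T[:3,:3].T@(f['rot'].T@(np.array(P)-f['pos'])-T[:3,3]); q=q*[1,-1,-1]
    return cv2.projectPoints(q[None],np.zeros(3),np.zeros(3),i['intrinsics'],i['dist_coeffs'])[0].ravel()
def tip(c,n): return [(np.round(r['at'],4),round(r['score'],2)) for r in tip_of(c,n)[:2]]
E
python3 - <<'E'
from h import *
for p in [(0.482,0.32,0.14),(0.482,0.32,0.006),(0.637,0.015,0.2),(0.637,0.015,0.08),(0.63,0.14,0.065),(0.63,-0.01,0.065),(0.466,-0.121,0.3),(0.466,-0.121,0.19)]:
    print(p,solver.inverse_kinematics(np.array(p),R))
env.reach(np.array([0.482,0.32,0.12]),R)
shot('wrist','w1'); print(tip('wrist','nut'),search_frame('wrist','nut')[:1]); s=env.sense();print(s['t'],s['ee_pos'],s['wrist_force'])
E
```

```text
(0.482, 0.32, 0.14) [-0.86465752  0.43985476  0.28170469  1.86149491 -0.15661682  0.86162914
 -0.50608264]
(0.482, 0.32, 0.006) [-0.80240929  0.64164103  0.20552542  1.91268216 -0.21538169  0.6083547
 -0.45929655]
(0.637, 0.015, 0.2) [-0.47945201  0.49605199  0.55575524  1.67962702 -0.29366854  1.05012931
  0.16978372]
(0.637, 0.015, 0.08) [-0.44682736  0.64546205  0.51567862  1.75817691 -0.40743373  0.84599426
  0.25704274]
(0.63, 0.14, 0.065) [-0.54591057  0.65506599  0.38343953  1.7360363  -0.31934027  0.81245503
 -0.01269754]
(0.63, -0.01, 0.065) [-0.41535457  0.6594734   0.52268395  1.78300912 -0.43352429  0.81558303
  0.3191594 ]
(0.466, -0.121, 0.3) [-0.53987881  0.08385183  0.78344952  1.93790175 -0.06494775  1.14500836
  0.26866814]
(0.466, -0.121, 0.19) [-0.45166918  0.24349671  0.73921431  2.06624293 -0.20813609  0.90441337
  0.40247535]
[(array([0.4836, 0.3219, 0.0089]), 0.61)] [{'at': [0.4834, 0.3237, 0.0174], 'score': 0.82}]
2.2833 [0.48135682 0.32178848 0.12026739] [ 0.22212326 -0.61651068 -0.39470901]
```

View pics/w1.png

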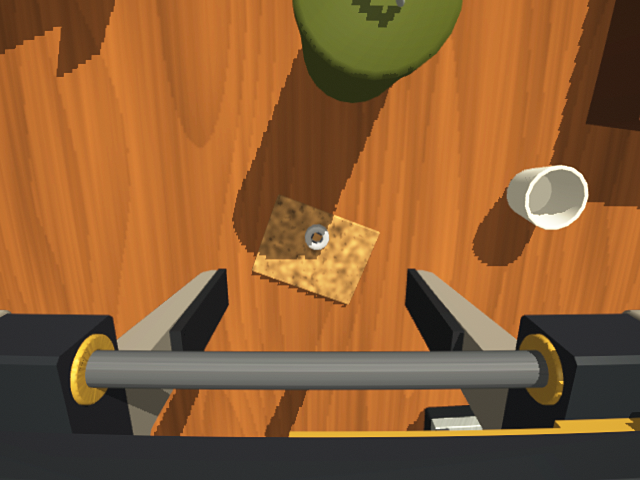

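Run:
```python
from h import *
f=np.load('/tmp/w1.npz');p=f['p']
c=p[215:265,290:345,::-1]; cv2.imwrite('pics/w1c.png',cv2.resize(c,None,fx=10,fy=10,interpolation=cv2.INTER_NEAREST))
print(ray('w1',317,238,0.014),f['pos'],f['rot'].round(3),proj('w1',f['pos']))
```

```text
[0.48214808 0.32063718 0.014     ] [0.48135934 0.32209703 0.12034141] [[ 0.003  0.     1.   ]
 [-1.     0.001  0.003]
 [-0.001 -1.     0.   ]] [316.02107142 287.80630829]
```

View pics/w1c.png

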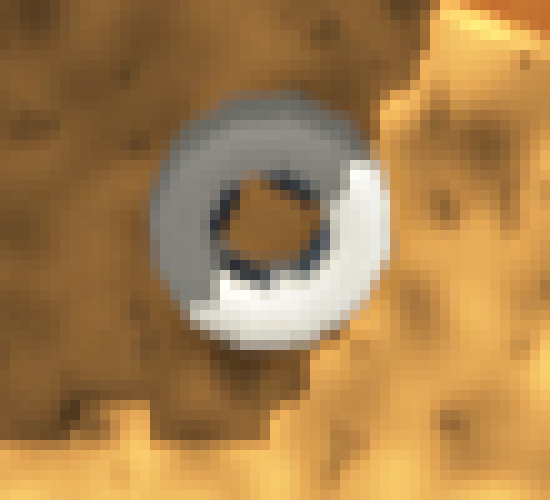

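Run:
```python
from h import *
env.movel(np.array([0.482,0.3205,0.045]),R)
for i in range(3):
    s=env.sense(); print(s['t'],s['ee_pos'],s['tcp_rot'][:,1].round(4)); env.pause(0.1)
shot('wrist','w2')
```

```text
2.9333 [0.48237908 0.32083049 0.04538646] [ 6.e-04  3.e-04 -1.e+00]
3.0333 [0.48282625 0.32107884 0.0461444 ] [ 0.0017  0.0013 -1.    ]
3.1333 [0.48268927 0.32102229 0.04614445] [ 0.0016  0.0014 -1.    ]
```

View pics/w2.png

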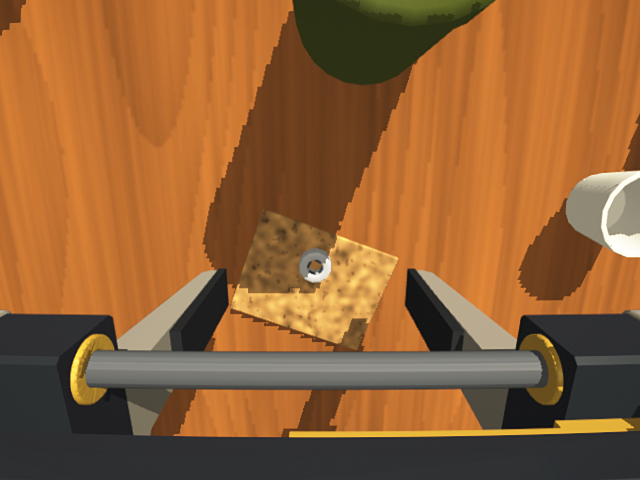

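Run:
```python
from h import *
n=ray('w2',315.3,266,0.014); print(n)
s=env.sense(); e=s['ee_pos']-[0.482,0.3205,0.045]
env.movel(np.array([n[0],n[1],0.0065])-[e[0],e[1],0.001],R,rate=0.08)
env.pause(0.15); s=env.sense(); print(s['ee_pos'],s['wrist_force'])
effector.grasp(12); env.pause(0.2); s=env.sense(); print(s['t'],s['ee_pos'],s['gripper_width'],s['wrist_force'])
shot('wrist','w3')
env.movel(s['ee_pos']+[0,0,0.12],R); env.pause(0.2)
shot('wrist','w4');s=env.sense(); print(s['t'],s['ee_pos'],s['gripper_width'],s['wrist_force'])
```

```text
[0.48202173 0.32159411 0.014     ]
[0.481277   0.32095856 0.00465564] [0.73746209 0.61617934 0.53586544]
5.3667 [0.48172771 0.32134605 0.00552382] 0.019264475554174973 [-0.11087435  0.19006995 -0.26313343]
6.6167 [0.48134566 0.32102563 0.12466657] 0.01940705578316294 [-0.31110939 -1.28572089 -0.05789607]
```

View pics/w4.png

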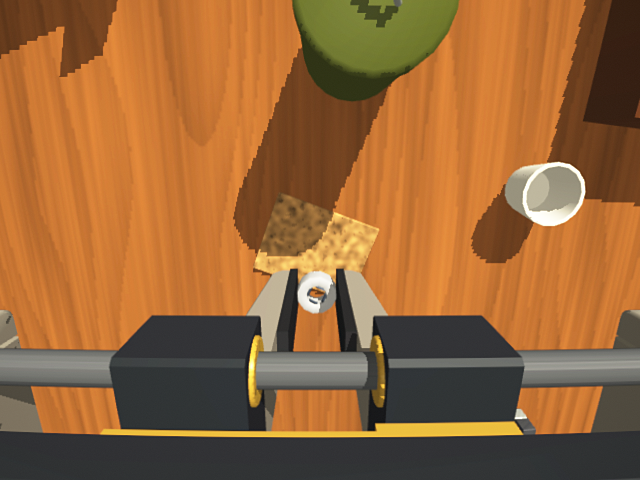

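Run:
```python
from h import *
f=np.load('/tmp/w4.npz'); pos=f['pos']
n=ray('w4',316.3,292.5,pos[2]+0.0085); print('nut off',n-pos)
env.movel(np.array([0.637,0.03,0.165]),R,rate=0.25)
env.pause(0.3)
shot('wrist','w5');print(tip('wrist','pin_tip'),tip('wrist','slide_knob'));s=env.sense(); print(s['t'],s['ee_pos'],s['gripper_width'],s['wrist_force'])
```

```text
nut off [0.00014825 0.00110844 0.0085    ]
[(array([0.6356, 0.0144, 0.0857]), 0.89)] [(array([0.6263, 0.0979, 0.0863]), 0.85)]
8.55 [0.63694244 0.03019519 0.1650243 ] 0.01941307817941637 [ 0.05731369 -0.28072375 -0.61635701]
```

View pics/w5.png

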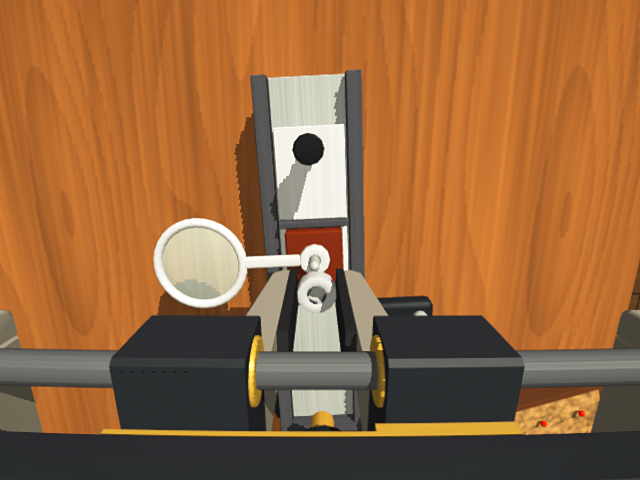

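Run:
```python
from h import *
f=np.load('/tmp/w5.npz');p=f['p']
c=p[235:320,280:350,::-1]; cv2.imwrite('pics/w5c.png',cv2.resize(c,None,fx=7,fy=7,interpolation=cv2.INTER_NEAREST))
```

```text
(no output)
```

View pics/w5c.png

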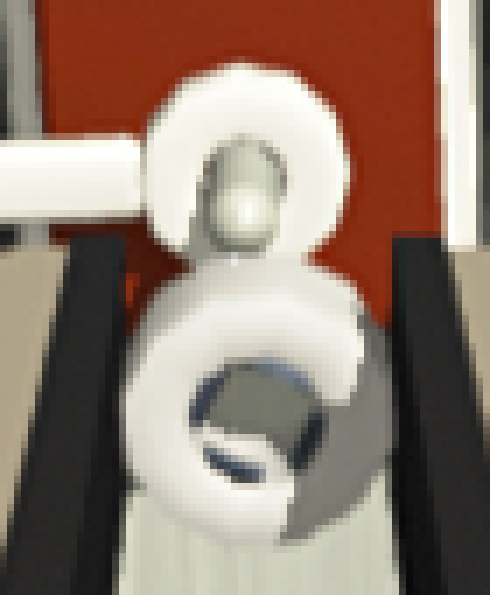

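Run:
```python
from h import *
pos=np.load('/tmp/w5.npz')['pos']
print('ball',ray('w5',314.9,265.,0.084),'eye',ray('w5',315.1,258.6,0.072),'knob',ray('w5',308,149,0.09))
n=ray('w5',316.7,293.2,pos[2]+0.0085);print('nut',n-pos, pos)
```

```text
ball [0.63601169 0.01501964 0.084     ] eye [0.63612658 0.01610811 0.072     ] knob [0.63132351 0.09912451 0.09      ]
nut [0.00033235 0.00072534 0.0085    ] [0.63684102 0.0307464  0.16500723]
```

Run:
```python
from h import *
env.movel(np.array([0.6359,0.0144,0.103]),R,rate=0.12)
env.pause(0.3)
shot('wrist','w6');s=env.sense(); print(s['t'],s['ee_pos'],s['gripper_width'],s['wrist_force'])
p=np.load('/tmp/w6.npz')['p']
c=p[215:320,270:360,::-1]; cv2.imwrite('pics/w6c.png',cv2.resize(c,None,fx=5,fy=5,interpolation=cv2.INTER_NEAREST))
p,d,_=shot('side','s6')
c=p[190:290,240:360,::-1]; cv2.imwrite('pics/s6c.png',cv2.resize(c,None,fx=5,fy=5,interpolation=cv2.INTER_NEAREST))
```

```text
9.5833 [0.63616707 0.01463845 0.10351089] 0.019320257330502633 [ 0.05217302 -0.13948964 -0.16395401]
```

View pics/w6c.png

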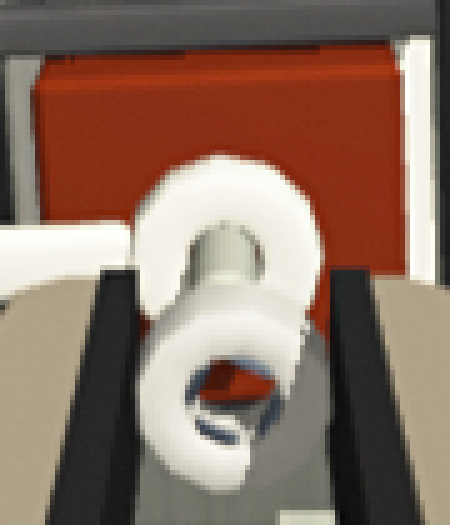

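View pics/s6c.png

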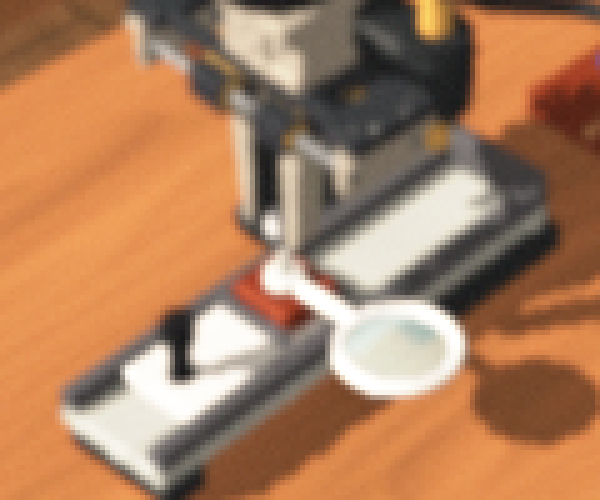

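Run:
```python
from h import *
pos=np.load('/tmp/w6.npz')['pos']
print('eye',[ray('w6',315.4,v,0.072) for v in (265,266)])
n=[ray('w6',316.8,v,pos[2]+0.0085) for v in (292,293)];print('nut',n, pos)
e=[.63585,.0157]
for a in np.linspace(0,2*np.pi,5)[:4]:
    print(proj('w6',[e[0]+.012*np.cos(a),e[1]+.012*np.sin(a),.072]), proj('w6',n[1]+[.01*np.cos(a),.01*np.sin(a),0]))
```

```text
eye [array([0.63593561, 0.01608501, 0.072     ]), array([0.635936 , 0.0154525, 0.072    ])]
nut [array([0.63665026, 0.01605008, 0.11215623]), array([0.63665113, 0.01552138, 0.11215623])] [0.63627985 0.01469116 0.10365623]
[335.2858712  265.61827813] [337.2002995  293.00227107]
[315.26715676 246.35880784] [316.83384983 273.80717892]
[295.22332176 265.59282024] [296.39427914 292.98451039]
[315.24672696 284.30134873] [316.76707086 311.61036237]
```

Run:
```python
from h import *
f0=env.sense()['wrist_force']
for z in [0.091,0.088,0.0855,0.083,0.0815,0.0805]:
    env.movel(np.array([0.6353,0.0148,z]),R,rate=0.05); env.pause(0.12)
    s=env.sense(); print(z,s['t'],s['ee_pos'],(s['wrist_force']-f0).round(2),s['gripper_width'])
    if abs(s['wrist_force']-f0)[2]>5: break
shot('wrist','w7')
p=np.load('/tmp/w7.npz')['p']
c=p[215:320,270:360,::-1]; cv2.imwrite('pics/w7c.png',cv2.resize(c,None,fx=5,fy=5,interpolation=cv2.INTER_NEAREST))
```

```text
0.091 10.1417 [0.63537218 0.01474398 0.09096061] [-0.64 -0.83 -0.16] 0.019322133584671733
0.088 10.5083 [0.63530713 0.01479449 0.08799738] [ 0.59 -0.99 -0.48] 0.019239014257635988
0.0855 10.875 [0.63533735 0.01482618 0.08550886] [-1.06 -0.81  0.38] 0.019677742101403568
0.083 11.2417 [0.63531885 0.01478982 0.08298787] [-0.94 -0.91 -0.69] 0.01912461121495698
0.0815 11.6083 [0.63530036 0.01480558 0.08150207] [-1.04 -0.06  0.27] 0.019104455713058337
0.0805 11.975 [0.63550335 0.01482893 0.08072447] [-0.84 -0.35  1.56] 0.018910208617264983
```

View pics/w7c.png

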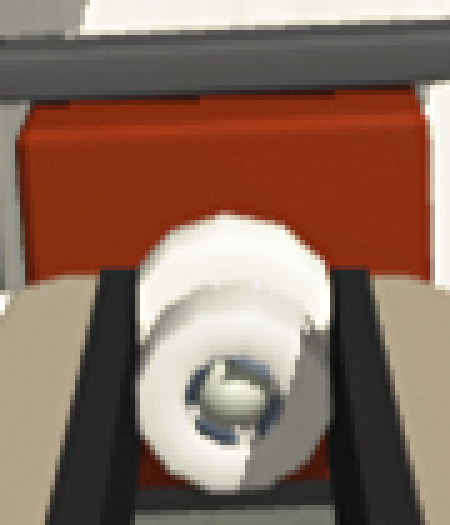

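Run:
```python
from h import *
effector.release(); env.pause(0.15)
s=env.sense(); print(s['t'],s['ee_pos'],s['gripper_width'],s['wrist_force'])
env.movel(np.array([0.6353,0.0148,0.13]),R,rate=0.12); env.pause(0.1)
shot('wrist','w8'); print(tip('wrist','nut'),tip('wrist','slide_knob'))
p=np.load('/tmp/w8.npz')['p']
c=p[60:320,230:430,::-1]; cv2.imwrite('pics/w8c.png',cv2.resize(c,None,fx=2.3,fy=2.3,interpolation=cv2.INTER_NEAREST))
s=env.sense(); print(s['t'],s['ee_pos'])
```

```text
13.3167 [0.63529662 0.01482038 0.08048357] 0.09218601031725923 [ 0.0276668  -0.04690049 -0.39087331]
[] [(array([0.6278, 0.0975, 0.0857]), 0.64)]
14.1333 [0.63477253 0.01481147 0.1291103 ]
```

View pics/w8c.png

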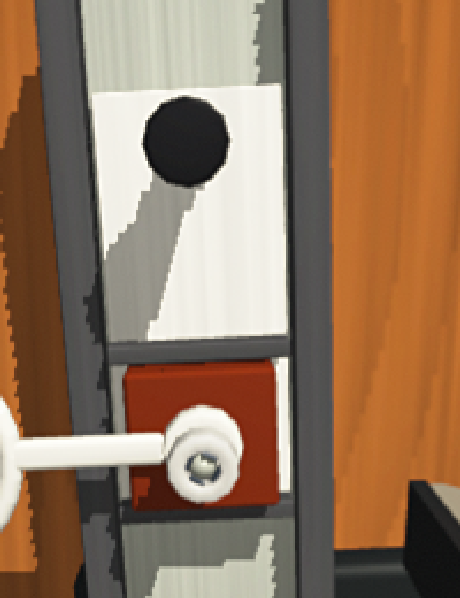

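Run:
```python
from h import *
k=ray('w8',310.9,121.3,0.09);print(k)
pin=np.array([0.6358,0.0153]);d=k[:2]-pin;print(np.linalg.norm(d),d/np.linalg.norm(d))
```

```text
[0.63153342 0.09885408 0.09      ]
0.08366294043710643 [-0.0509972  0.9986988]
```

Run:
```python
from h import *
k=np.array([0.6315,0.0988]); u=np.array([-0.05,0.9987])
P=lambda a,z:np.array([*(k+u*a),z])
env.movel(P(0.0,0.15),R,rate=0.25)
effector.grasp(20)
env.movel(P(0.055,0.15),R,rate=0.2)
env.movel(P(0.055,0.064),R,rate=0.2); env.pause(0.1)
s=env.sense(); f0=s['wrist_force']; print(s['t'],s['ee_pos'],f0,s['gripper_width'])
env.movel(P(0.018,0.064),R,rate=0.08)
s=env.sense(); print(s['t'],s['ee_pos'],(s['wrist_force']-f0).round(2))
env.movel(P(-0.04,0.064),R,rate=0.08)
s=env.sense(); print(s['t'],s['ee_pos'],(s['wrist_force']-f0).round(2))
env.movel(P(-0.09,0.064),R,rate=0.08)
s=env.sense(); print(s['t'],s['ee_pos'],(s['wrist_force']-f0).round(2))
```

```text
17.0833 [0.6301811  0.15349124 0.06578631] [-0.26868105 -0.37387445  0.99926515] 0.000762631779761551
17.6917 [0.63065111 0.1161708  0.06402714] [ 0.43  1.1  -0.8 ]
18.5667 [0.63365087 0.0579336  0.06413358] [ 0.42  1.37 -0.85]
19.3417 [0.63590584 0.00799806 0.06394947] [-0.07  0.6  -1.04]
```

Run:
```python
from h import *
s=env.sense(); print(s['t'],s['ee_pos'],s['wrist_force'])
p,d,_=shot('scene','c9')
c=p[180:380,170:410,::-1]; cv2.imwrite('pics/c9c.png',cv2.resize(c,None,fx=3.3,fy=3,interpolation=cv2.INTER_CUBIC))
```

```text
19.3417 [0.63590584 0.00799806 0.06394947] [-0.34020135  0.22722355 -0.04527388]
```

View pics/c9c.png

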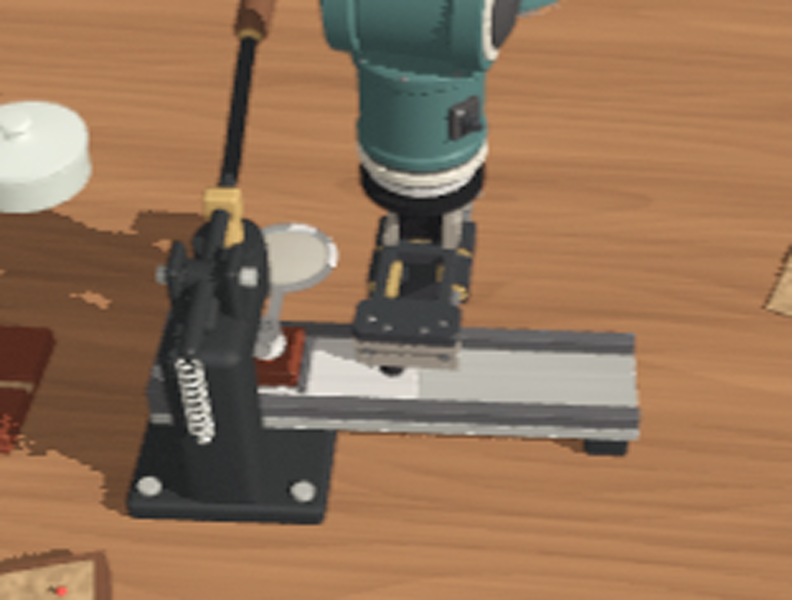

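Slide is moving with the push (knob under the gripper at crop ~(392,368)). Continue in small steps to the stop.

Run:
```python
from h import *
k=np.array([0.6315,0.0988]); u=np.array([-0.05,0.9987])
P=lambda a,z:np.array([*(k+u*a),z])
f0=np.array([-0.27,-0.37,1.0])
env.movel(P(-0.1,0.064),R,rate=0.06)
for i in range(26):
    a=-0.1-0.0015*(i+1)
    env.movel(P(a,0.064),R,rate=0.04)
    s=env.sense(); f=s['wrist_force']-f0; print(round(a,4),round(s['t'],2),s['ee_pos'].round(4),f.round(2))
    if f[1]>9: break
env.pause(0.15)
s=env.sense(); f=s['wrist_force']-f0; print(round(a,4),s['t'],s['ee_pos'].round(4),f.round(2))
```

```text
-0.1015 19.96 [ 0.6365 -0.0024  0.064 ] [ 0.6   3.08 -1.78]
-0.103 20.21 [ 0.6366 -0.0036  0.064 ] [-0.7   3.46 -1.67]
-0.1045 20.46 [ 0.6367 -0.0056  0.064 ] [ 0.7   2.77 -0.66]
-0.106 20.71 [ 0.6368 -0.0074  0.064 ] [ 0.23  2.98 -1.45]
-0.1075 20.96 [ 0.6369 -0.0089  0.064 ] [-0.07  3.4   0.35]
-0.109 21.21 [ 0.6369 -0.0099  0.064 ] [-0.72  3.41 -0.68]
-0.1105 21.46 [ 0.6368 -0.0099  0.064 ] [-2.17  7.08  0.04]
-0.112 21.71 [ 0.6368 -0.01    0.064 ] [-1.1   8.94  0.14]
-0.1135 21.96 [ 0.6369 -0.01    0.064 ] [-0.66 12.61  1.22]
-0.1135 22.1083 [ 0.6369 -0.01    0.064 ] [-1.98 11.68  1.16]
```

Run:
```python
from h import *
env.movel(np.array([0.635,0.03,0.064]),R,rate=0.2)
env.movel(np.array([0.635,0.03,0.33]),R,rate=0.3)
env.movel(np.array([0.4665,-0.085,0.335]),R,rate=0.25); env.pause(0.2)
shot('wrist','w10');print(tip('wrist','handle'));s=env.sense(); print(s['t'],s['ee_pos'],s['wrist_force'])
p,d,_=shot('scene','c10'); print(tip('scene','handle'))
c=p[140:380,170:410,::-1]; cv2.imwrite('pics/c10c.png',cv2.resize(c,None,fx=2.5,fy=2.5,interpolation=cv2.INTER_CUBIC))
```

```text
[]
24.7833 [ 0.46692859 -0.08455079  0.33462915] [-0.38390983 -0.16988061 -0.75216427]
[(array([0.5061, 0.4608, 0.0027]), 0.74), (array([ 0.466 , -0.122 ,  0.2714]), 0.66)]
```

View pics/w10.png

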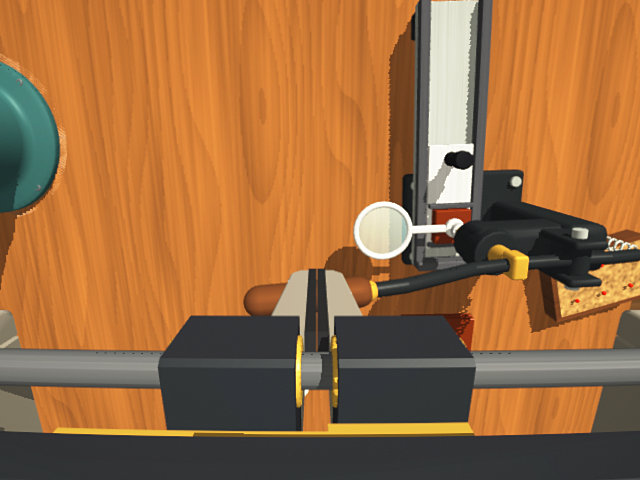

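View pics/c10c.png

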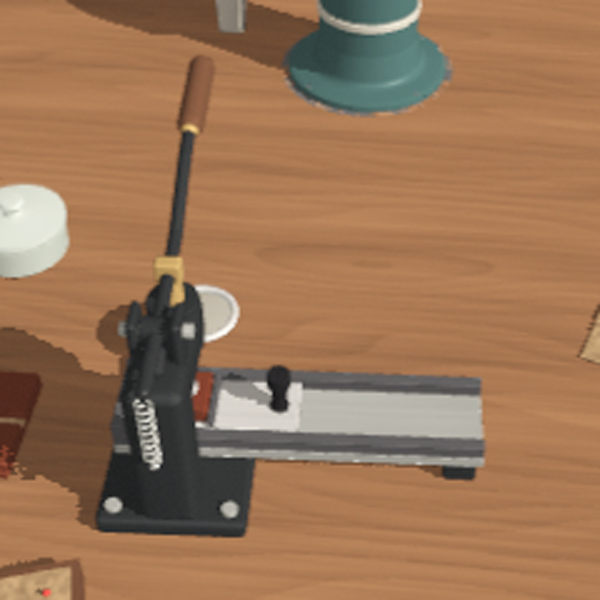

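Run:
```python
from h import *
print([ray('w10',u,v,0.258) for u,v in [(248,300),(372,291),(310,296)]])
env.movel(np.array([0.4665,-0.1235,0.295]),R,rate=0.2); env.pause(0.3)
s=env.sense(); f0=s['wrist_force'];F=[f0]
for i in range(4): env.pause(0.05);F.append(env.sense()['wrist_force'])
print(s['t'],s['ee_pos'],np.round(F,2)); np.save('/tmp/f0.npy',np.mean(F,0))
p,d,_=shot('side','s11')
c=p[140:290,300:460,::-1]; cv2.imwrite('pics/s11c.png',cv2.resize(c,None,fx=4,fy=4,interpolation=cv2.INTER_CUBIC))
shot('wrist','w11')
```

```text
[array([ 0.41593975, -0.12646681,  0.258     ]), array([ 0.50904534, -0.11889641,  0.258     ]), array([ 0.46267811, -0.12302063,  0.258     ])]
25.6083 [ 0.46698392 -0.12283883  0.29568799] [[ 0.18  0.15 -0.32]
 [-0.61  0.1  -0.19]
 [ 0.21  0.27 -0.25]
 [ 0.12 -0.41 -1.18]
 [-0.39  0.65 -0.22]]
```

View pics/s11c.png

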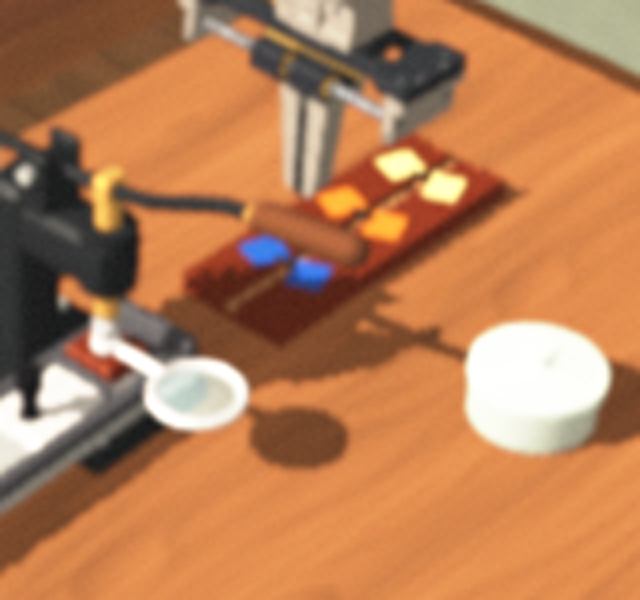

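View pics/w11.png

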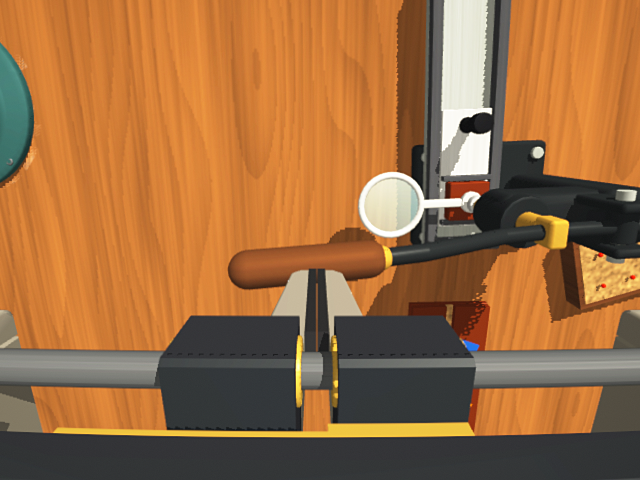

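```bash
cat > press.py <<'E'
from h import *
f0=np.load('/tmp/f0.npy')
def P(z):
    d=max(0,0.27-z); dx=-(0.058**2-(0.058-d)**2)/(2*.236)
    return np.array([0.465+dx,-0.1233,z])
def F(n=3,dt=0.02):
    a=[]
    for i in range(n):
        env.pause(dt); a.append(env.sense()['wrist_force']-f0)
    return np.mean(a,0)
E
python3 - <<'E'
from press import *
env.movel(P(0.274),R,rate=0.1)
z=0.274; hist=[]
while z>0.192:
    z-=0.002
    env.movel(P(z),R,rate=0.05)
    f=F(); s=env.sense(); hist.append(f[2])
    print(round(z,4),round(s['t'],2),s['ee_pos'].round(4),f.round(2))
    if f[2]>9.5: break
np.save('/tmp/z.npy',z)
E
```

```text
0.272 26.57 [ 0.4652 -0.1233  0.2723] [-0.39 -0.26  0.42]
0.27 26.87 [ 0.4651 -0.1233  0.2702] [-0.5   0.18  2.78]
0.268 27.17 [ 0.4645 -0.1234  0.268 ] [ 0.17 -0.66  2.39]
0.266 27.47 [ 0.464  -0.1234  0.2659] [ 0.18 -0.69  1.94]
0.264 27.77 [ 0.4636 -0.1234  0.264 ] [-0.55 -0.92  2.58]
0.262 28.07 [ 0.4631 -0.1234  0.262 ] [-0.16 -1.43  2.36]
0.26 28.37 [ 0.4627 -0.1233  0.2599] [-0.77 -1.76  2.25]
0.258 28.67 [ 0.4623 -0.1233  0.2579] [-0.58 -1.3   2.05]
0.256 28.97 [ 0.462  -0.1233  0.256 ] [-0.74 -1.72  3.07]
0.254 29.27 [ 0.4616 -0.1233  0.2539] [-0.54 -0.87  1.88]
0.252 29.57 [ 0.4613 -0.1233  0.252 ] [-0.44 -1.61  2.3 ]
0.25 29.87 [ 0.4609 -0.1233  0.25  ] [-0.44 -1.4   3.07]
0.248 30.17 [ 0.4606 -0.1233  0.2479] [-1.27 -1.49  2.31]
0.246 30.47 [ 0.4603 -0.1233  0.246 ] [-0.33 -1.12  2.95]
0.244 30.77 [ 0.46   -0.1233  0.244 ] [-0.99 -1.05  3.36]
0.242 31.07 [ 0.4597 -0.1233  0.2421] [-1.69 -0.93  4.84]
0.24 31.37 [ 0.4595 -0.1233  0.2402] [-1.53 -0.93  5.87]
0.238 31.67 [ 0.4592 -0.1233  0.2382] [-2.44 -1.25  6.7 ]
0.236 31.97 [ 0.459  -0.1233  0.2362] [-2.01 -0.78  6.75]
0.234 32.27 [ 0.4588 -0.1234  0.2342] [-2.84 -1.26  6.68]
0.232 32.57 [ 0.4586 -0.1233  0.2322] [-2.75 -0.56  7.16]
0.23 32.87 [ 0.4583 -0.1233  0.2302] [-2.87 -1.37  6.59]
0.228 33.17 [ 0.4581 -0.1234  0.2281] [-3.16 -1.34  6.96]
0.226 33.47 [ 0.458  -0.1234  0.2261] [-3.09 -0.86  6.65]
0.224 33.77 [ 0.4578 -0.1234  0.2241] [-2.87 -1.26  6.43]
0.222 34.07 [ 0.4577 -0.1233  0.222 ] [-2.72 -0.66  6.02]
0.22 34.37 [ 0.4576 -0.1234  0.22  ] [-2.6  -1.29  5.7 ]
0.218 34.67 [ 0.4575 -0.1234  0.218 ] [-3.38 -1.18  6.54]
0.216 34.97 [ 0.4573 -0.1234  0.216 ] [-3.28 -0.89  6.13]
0.214 35.27 [ 0.4573 -0.1234  0.214 ] [-3.14 -1.11  5.73]
0.212 35.57 [ 0.4573 -0.1234  0.2121] [-3.88 -1.4   8.09]
0.21 35.87 [ 0.4572 -0.1234  0.2103] [-4.63 -1.26  9.7 ]
```

Run:
```python
from press import *
z=float(np.load('/tmp/z.npy'))
for i in range(14):
    z-=0.0008
    env.movel(P(z),R,rate=0.03)
    f=F(4); s=env.sense()
    print(round(z,4),round(s['t'],2),s['ee_pos'].round(4),f.round(2))
    if f[2]>14.7: break
f=F(10,0.08); s=env.sense(); print('hold',s['t'],f.round(2),z,s['ee_pos'])
np.save('/tmp/z.npy',z)
```

```text
0.2092 36.18 [ 0.4572 -0.1234  0.2097] [-5.21 -1.16 10.53]
0.2084 36.5 [ 0.4572 -0.1234  0.209 ] [-6.02 -0.99 12.32]
0.2076 36.82 [ 0.4572 -0.1234  0.2083] [-5.86 -0.61 13.09]
0.2068 37.13 [ 0.4572 -0.1234  0.2077] [-6.41 -1.23 14.54]
0.206 37.45 [ 0.4572 -0.1234  0.2071] [-7.52 -0.37 17.11]
hold 38.2833 [-7.69 -0.59 16.49] 0.206 [ 0.45721667 -0.12345771  0.20708287]
```

Run:
```python
from press import *
for z in (0.235,0.272):
    env.movel(P(z),R,rate=0.08)
env.movel(np.array([0.463,-0.1233,0.34]),R,rate=0.15)
env.movel(np.array([0.463,-0.06,0.36]),R,rate=0.2); env.pause(0.3)
s=env.sense(); print(s['t'],s['ee_pos'],s['wrist_force'])
shot('wrist','w12')
p,d,_=shot('side','s12')
c=p[140:290,220:440,::-1]; cv2.imwrite('pics/s12c.png',cv2.resize(c,None,fx=3.6,fy=3.6,interpolation=cv2.INTER_CUBIC))
shot('scene','c12'); print(tip('scene','handle'),tip('side','handle'))
```

```text
40.8 [ 0.46280081 -0.06092497  0.35965448] [ 0.00770689  0.32739621 -0.80463557]
[(array([ 0.507 ,  0.4621, -0.0015]), 0.69), (array([ 0.4669, -0.1233,  0.27  ]), 0.63)] [(array([ 0.4654, -0.1262,  0.2702]), 0.68)]
```

View pics/s12c.png

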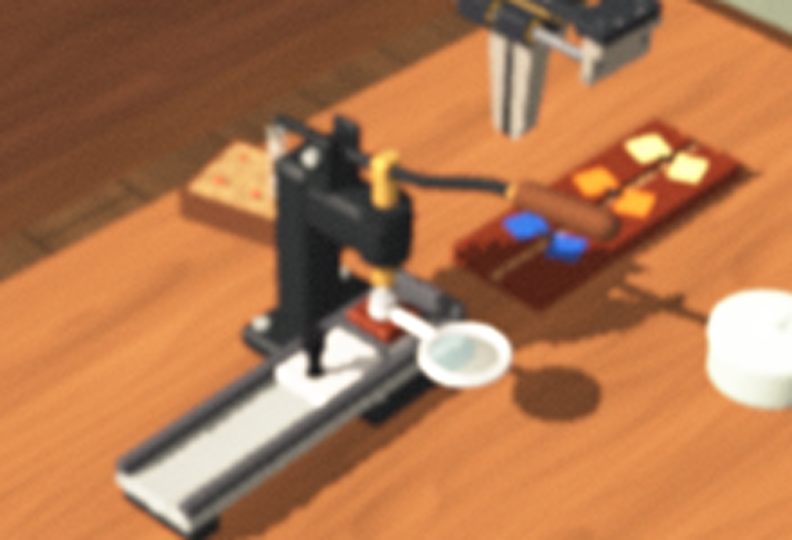

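View pics/w12.png

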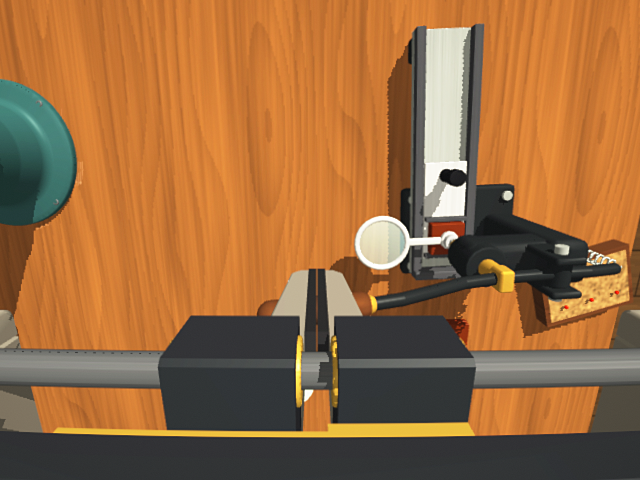

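Run:
```python
import cv2,numpy as np
a,b=[np.load(f'/tmp/{n}.npz')['p'][205:240,305:345,::-1] for n in('s11','s12')]
cv2.imwrite('pics/cmp.png',cv2.resize(np.hstack([a,b]),None,fx=9,fy=9,interpolation=cv2.INTER_CUBIC))
```

```text
(no output)
```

View pics/cmp.png

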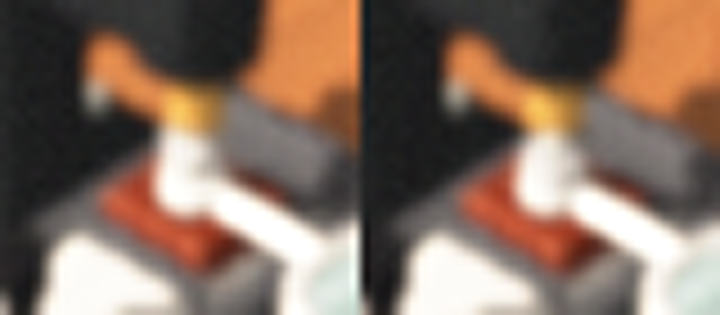

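Run:
```python
from h import *
t=np.radians(40);c,s_=np.cos(t),np.sin(t)
Rt=np.array([[0,0,1.],[-c,-s_,0],[s_,-c,0]])
print(np.linalg.det(Rt))
env.movel(np.array([0.55,0.06,0.34]),R,rate=0.3)
env.reach(np.array([0.64,0.06,0.24]),Rt); env.pause(0.2)
p,d,s=shot('wrist','w13'); print(s['t'],tip('wrist','nut'),tip('wrist','pin_tip'),tip('wrist','handle'))
uv=proj('w13',[0.6425,-0.115,0.08]).astype(int);print(uv)
cr=p[max(0,uv[1]-50):uv[1]+50,uv[0]-60:uv[0]+60,::-1]
cv2.imwrite('pics/w13c.png',cv2.resize(cr,None,fx=6,fy=6,interpolation=cv2.INTER_CUBIC))
```

```text
0.9999999999999998
42.5083 [(array([ 0.6401, -0.1121,  0.0741]), 0.66)] [(array([ 0.6392, -0.1171,  0.0872]), 0.79)] [(array([ 0.467 , -0.1256,  0.2681]), 0.57)]
[317 231]
```

View pics/w13c.png

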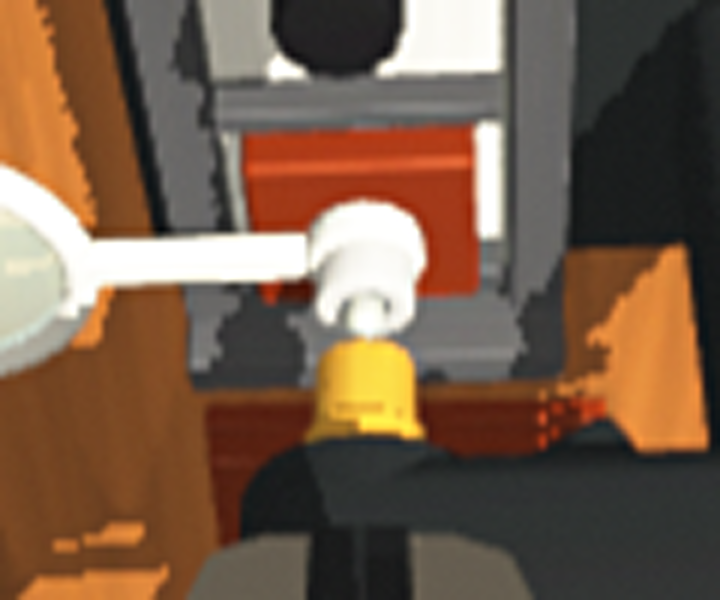

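The close view shows the nut flat on the eye at crop ~(365,285). The pin stands out above it at (370,315), and the raised plunger is clear of it at (368,390).

Run:
```python
from h import *
print(workorder.finish_job(), env.sense()['t'])
```

```text
the job is handed in; nothing more can be done
the job is handed in; nothing more can be done
```

The nut is pressed home on the pin and the job is handed in, at about 43 s on the robot's clock; the hand-in gives no verdict.

- **Nut on the pin:** I set the nut on the pin's round end. The wrist picture showed the pin's tip through the teeth, and the nut stood by itself after I let go.
- **Slide:** I pushed it in at about 3 N of friction. It stopped where predicted and held against roughly 12 N.
- **Lever:** The plunger met the nut about 26 mm down at the grip, and the nut slid at about 6–7 N. The firm stop came about 31 mm later, which is roughly 7.7 mm of plunger travel. I held 16.5 N on average for 0.8 s; the highest averaged reading was 17.1 N, marginally over the 14–17 N window but below the 19 N crush limit.
- **Last checks:**
  - The lever is back up, with the handle top found at 0.270 m from both cameras.
  - The slide is home and the gripper is clear.
  - The close-up shows the nut on the eye with the pin standing out above it. The network put its underside at 74 mm, good to 4 mm, against an ideal 72 mm.

The side-camera comparison before and after pressing was too blurred to judge, so I took the close-up instead. The scene camera's top guess for the handle was twice a false find on the desk, near (0.51, 0.46), which I ignored. I never drove the arm near the can, dish, crucible or setting board, and did not measure them afterwards.

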